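# Gather the registered samples into the collecting tray

## Robot

A 6-joint arm with a two-finger parallel gripper is mounted at the origin on the work surface. World frame = base frame: x ahead of the robot, y to its left, z up, the work surface at z = 0. Lengths are in m, angles in rad, forces in N, time in s.
With the tool pointing down it reaches from about 0.35 to 0.85 m from the base axis. Payload 8.1 kg.
Tool frame: the origin (TCP) lies midway between the tips of the shut fingers; the grasp point (between the pads) lies 19 mm behind it (robot.grip_point_offset is the distance from the TCP to the grasp point, in m); z points along the fingers, y is the line along which they close (so a half turn about z gives the same grasp; the last joint's range is limited). The gripper opens to 93 mm and grips with 3 to 60 N. Pads are 15 mm wide; open, the fingers measure 128 mm over their backs; the gripper's body (75 mm by 188 mm) begins 65 mm behind the grasp point.
Start: joints at [-1.255, 0.13, 1.488, -0, 1.523, -0.085], TCP at [0.234, -0.552, 0.197] pointing down, gripper open.
Joint ranges: [-2.96, 2.96], [-0.89, 2.26], [0.02, 2.5], [-1.34, 4.48], [0, 2.73], [-2.66, 2.66]. Speed limits (rad/s): [2.39, 2.39, 2.79, 3.14, 3.14, 3.14].

## Interface

Orientations are given as a rotation vector (axis times angle).
In Python, from plant import robot, read_camera, job gives the robot as it stands.
- The arm moves only by the shell command python3 -m inch 'ROWS' [FORCE]. ROWS is JSON, one flat list of numbers, 5 for each row, row after row: the shift along the world's x, y, z in mm, then the turn about the world's z in degrees, then the opening in per cent of the stroke, from 0 (shut) to 100 (fully open). In form: [dx, dy, dz, yaw, hand, dx, dy, dz, yaw, hand, ...]. A call has 1 to 10 rows; each row is the pose to reach, as a shift and turn from the pose commanded when the call began; what a row does not reach only later rows make up. A row lasts 1/12 s, in which the tool goes at most 41.7 mm and 7.16 degrees, less where a joint would pass 70% of its speed; a pose out of reach is approached as far as the arm can. A call with a gripper value outside its range is refused whole. The fingers move at their own pace and stop on an object; FORCE is the grip in N (left out, the last holds). Time passes only in rows, so rows that repeat a pose let the fingers close. It gives the time, the measured TCP pose, the force, the opening and the grip force at its end, in the units of the state.
- robot.read_state(): the state, without advancing time (a new reading comes with each control period).
- read_camera(name): name is "side" or "top" or "wrist"; returns a dict with "image" (420x560x3 uint8, blue, green, red), "K" (3x3 intrinsics, pixels), "extrinsics" (4x4, takes a point from world to camera coordinates); the wrist camera has in their place "mount" (4x4, takes a point from camera to tool coordinates, whose origin is the TCP and whose axes are the flange's). Camera axes: x right, y down, z forward; pixel columns grow to the right and rows downward; lengths in m; the calibration is good to about 2 mm. The wrist camera is an equidistant fisheye: a pixel r from the principal point sees the ray r / f radians off the axis. A picture is of the moment at which its call begins: read the wrist's pose just before it. There is no depth.
- job.close_job(): hands the job in; it is judged then, once.
The state is a dict: "t": time; "q": joint angles; "dq": joint speeds; "joint_torque": joint torques, N m; "tool_pos": TCP position; "orientation": TCP orientation; "force": force on the tool from outside, world axes, zero at the start; "wrist_torque": the same for the moment, N m; "opening": finger opening in m; "gripper_force": force on a finger pad.
Only numpy, scipy, OpenCV 4.12 (cv2) and the standard library are available. Lean on these libraries where they do the work, as an engineer would, in place of code of your own. Each camera call takes 0.05 s, during which the arm holds its last target. There are 200 camera calls.

## Task

Get the samples ready for collection: stand each jar that has a white sticker on its cap in the well of its own cap colour in the aluminium tray, and lay the green slide mailer flat and lengthways in the middle of the tray's dark rubber pad. Leave the two plain-capped look-alike jars standing where they are, and set everything down gently rather than dropping it.

Things in the scene. Friction and masses are not known exactly. Their poses are not given: they have to be found in the camera images.
- jar_red_c (a point): Specimen jar standing upright: white round body 43 mm in diameter, red screw cap 44 mm in diameter covering its top 20 mm, 60 mm tall overall, 50 to 100 g; a white round sticker of 28 mm diameter sits in the middle of the cap's top, which marks it as registered. The point is the jar's centre, 30 mm above its underside; z points up to the cap, the jar is round about z.
- jar_yellow_c (a point): Specimen jar standing upright: white round body 43 mm in diameter, yellow screw cap 44 mm in diameter covering its top 20 mm, 60 mm tall overall, 50 to 100 g; a white round sticker of 28 mm diameter sits in the middle of the cap's top, which marks it as registered. The point is the jar's centre, 30 mm above its underside; z points up to the cap, the jar is round about z.
- jar_blue_c (a point): Specimen jar standing upright: white round body 43 mm in diameter, blue screw cap 44 mm in diameter covering its top 20 mm, 60 mm tall overall, 50 to 100 g; a white round sticker of 28 mm diameter sits in the middle of the cap's top, which marks it as registered. The point is the jar's centre, 30 mm above its underside; z points up to the cap, the jar is round about z.
- plain_red_c (a point): Specimen jar standing upright: white round body 43 mm in diameter, red screw cap 44 mm in diameter covering its top 20 mm, 60 mm tall overall, 50 to 100 g; the cap is plain, WITHOUT a white sticker: a look-alike that stays where it is. The point is the jar's centre, 30 mm above its underside; z points up to the cap, the jar is round about z.
- plain_yellow_c (a point): Specimen jar standing upright: white round body 43 mm in diameter, yellow screw cap 44 mm in diameter covering its top 20 mm, 60 mm tall overall, 50 to 100 g; the cap is plain, WITHOUT a white sticker: a look-alike that stays where it is. The point is the jar's centre, 30 mm above its underside; z points up to the cap, the jar is round about z.
- mailer_c (a point): Green slide mailer, a closed flat plastic box lying on the bench, 86 mm long (its x axis) by 34 mm wide (y) by 22 mm high (z up), white label on top, 40 to 85 g. The point is its centre, 11 mm above its underside.
- well_red: Red round well (shallow open cup) fixed in the tray, for the jar of the same colour: 72 mm outer diameter, 16 mm high, inside 60 mm wide at the floor and 64 mm at the rim, inner floor 3 mm thick. Origin: centre of its underside, which is 5 mm above the bench (the tray's floor thickness); z up. The aluminium tray is 262 mm square outside with walls 5 mm thick whose tops are 20 mm above the bench; wells and pad sit at its four quarters, 116 mm apart, in any arrangement.
- well_yellow: Yellow round well (shallow open cup) fixed in the tray, for the jar of the same colour: 72 mm outer diameter, 16 mm high, inside 60 mm wide at the floor and 64 mm at the rim, inner floor 3 mm thick. Origin: centre of its underside, which is 5 mm above the bench (the tray's floor thickness); z up. The aluminium tray is 262 mm square outside with walls 5 mm thick whose tops are 20 mm above the bench; wells and pad sit at its four quarters, 116 mm apart, in any arrangement.
- well_blue: Blue round well (shallow open cup) fixed in the tray, for the jar of the same colour: 72 mm outer diameter, 16 mm high, inside 60 mm wide at the floor and 64 mm at the rim, inner floor 3 mm thick. Origin: centre of its underside, which is 5 mm above the bench (the tray's floor thickness); z up. The aluminium tray is 262 mm square outside with walls 5 mm thick whose tops are 20 mm above the bench; wells and pad sit at its four quarters, 116 mm apart, in any arrangement.
- pad: Dark rubber pad fixed in the tray, for the slide mailer: 108 mm long (x axis) by 60 mm wide (y) by 4 mm thick. Origin: centre of its underside, 5 mm above the bench; z up. The nearest tray wall is about 65 mm from its centre.

How it is judged:
At the end, for the whole second after the job is handed in: Each stickered jar upright (0.1 rad) on its colour's well floor, within 12 mm of its centre; mailer flat on the pad, within 15 mm and 0.35 rad of it; all released and at rest; both plain jars upright within 15 mm of where they began (horizontal distance between jar_red_c and well_red below 0.012 m and z of jar_red_c in the frame of well_red between 0.029 and 0.038 m and angle between each of jar_red_c, jar_yellow_c, jar_blue_c, mailer_c, plain_red_c, plain_yellow_c's own z axis and vertical below 0.1 rad and horizontal distance between jar_yellow_c and well_yellow below 0.012 m and z of jar_yellow_c in the frame of well_yellow between 0.029 and 0.038 m and horizontal distance between jar_blue_c and well_blue below 0.012 m and z of jar_blue_c in the frame of well_blue between 0.029 and 0.038 m and horizontal distance between mailer_c and pad below 0.015 m and z of mailer_c in the frame of pad between 0.011 and 0.02 m and angle between the x axis of mailer_c and the x axis of pad, either way round below 0.35 rad and linear speed of each of jar_red, jar_yellow, jar_blue, mailer below 0.02 m/s and distance of each of plain_red_c, plain_yellow_c from where it was at the start of the episode below 0.015 m); the robot touches nothing.
It fails at once if a stickered jar or the mailer is dropped (falls faster than 0.6 m/s, about 2 cm of free fall, untouched by the fingers) ((linear speed of jar_red above 0.6 m/s and contact force between the fingers and jar_red below 0.05 N) or (linear speed of jar_yellow above 0.6 m/s and contact force between the fingers and jar_yellow below 0.05 N) or (linear speed of jar_blue above 0.6 m/s and contact force between the fingers and jar_blue below 0.05 N) or (linear speed of mailer above 0.6 m/s and contact force between the fingers and mailer below 0.05 N)).
It fails at once if a plain-capped jar is moved more than 25 mm or tipped (distance of any of plain_red_c, plain_yellow_c from where it was at the start of the episode above 0.025 m or angle between any of plain_red_c, plain_yellow_c's own z axis and vertical above 0.5 rad).
It also fails if it takes over 104 s, if anything falls off the work surface, if the arm or the gripper's body presses on something with over 40 N, if the wrist force passes 120 N, or if a joint passes its speed limit or range.

## Working session

There is one attempt and no reset: what is moved stays moved. The work goes in short steps, Python scripts to look and compute and a shell command to move; the robot and the scene stay as the last step left them, time stands still between calls to the robot, and variables do not carry over. Pictures are saved under pics/ and viewed, at most 14 in all, crops included, and the job is handed in when it is done.

```bash
mkdir -p pics; ls
python3 - <<'E'
from plant import robot, read_camera, job
import cv2,numpy as np
print(robot.read_state()); print(robot.grip_point_offset)
for n in ("top","side"):
    c=read_camera(n); cv2.imwrite(f"pics/{n}0.png",c["image"]); np.savez(f"pics/{n}0.npz",**c); print(n,c["K"].tolist(),c["extrinsics"].round(4).tolist())
E
```

```text
pics
{'t': 0.0, 'q': array([-1.25539749e+00,  1.31181234e-01,  1.48927114e+00, -2.16754483e-05,
        1.52299701e+00, -8.53867396e-02]), 'dq': array([ 7.36380135e-04, -1.10907909e-03,  5.19851450e-06,  8.65478744e-04,
       -4.93775975e-04, -2.74440478e-04]), 'joint_torque': array([ 3.29138211e-04, -5.59835565e+01, -4.91757739e+01,  7.68193323e-02,
        3.52111564e-02, -1.31708880e-04]), 'tool_pos': array([ 0.2339152 , -0.55186276,  0.19637997]), 'orientation': array([-3.07691910e+00, -6.24982414e-01,  3.68248085e-04]), 'force': array([ 0.18052715, -0.5602824 , -0.0530232 ]), 'wrist_torque': array([-0.02711933,  0.02334731,  0.00705725]), 'gripper_force': 0.0, 'opening': 0.09286024553234008}
0.0188
top [[474.44096263401536, 0.0, 274.10953035458994], [0.0, 474.44096263401536, 202.71916034692333], [0.0, 0.0, 1.0]] [[-0.0202, -0.9998, 0.0083, -0.0087], [-0.9984, 0.0198, -0.0527, 0.5438], [0.0525, -0.0094, -0.9986, 1.2724], [0.0, 0.0, 0.0, 1.0]]
side [[394.2895436711777, 0.0, 279.7930998356809], [0.0, 394.2895436711777, 212.15391542628848], [0.0, 0.0, 1.0]] [[0.9866, -0.1628, -0.0044, -0.5476], [-0.1184, -0.6984, -0.7059, 0.1123], [0.1119, 0.697, -0.7083, 0.9102], [0.0, 0.0, 0.0, 1.0]]
```

View pics/top0.png

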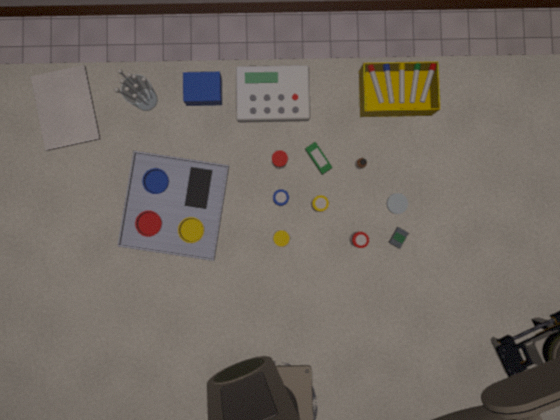

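View pics/side0.png

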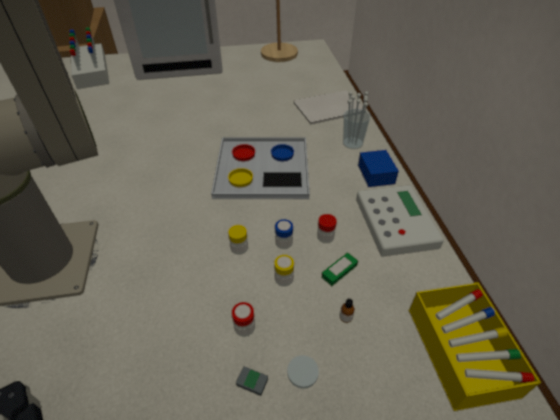

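The top view shows the stickered red jar at (361,240), blue at (281,198) and yellow at (320,204). The plain jars are at (280,159) red and (282,239) yellow, and the mailer is at (318,158). The wells are blue (156,181), red (149,223) and yellow (192,230), with the pad at (199,188). The side view agrees with this layout.

```bash
cat > meas.py <<'E'
import cv2,numpy as np
def cast(c,uv,z):
    K,E=c["K"],c["extrinsics"]; R,t=E[:3,:3],E[:3,3]
    o=-R.T@t; d=R.T@np.linalg.inv(K)@np.array([uv[0],uv[1],1.0])
    return o+d*(z-o[2])/d[2]
H={"red":[(0,8),(172,180)],"yellow":[(20,34)],"blue":[(105,128)],"green":[(60,85)]}
def mask(im,col,smin=110,vmin=50):
    h=cv2.cvtColor(im,cv2.COLOR_BGR2HSV); m=np.zeros(im.shape[:2],np.uint8)
    for a,b in H[col]: m|=cv2.inRange(h,(a,smin,vmin),(b,255,255))
    return m
def blobs(m,near,r=16):
    cs,_=cv2.findContours(m,cv2.RETR_EXTERNAL,cv2.CHAIN_APPROX_NONE)
    cs=[c for c in cs if cv2.contourArea(c)>40]
    out=[c for c in cs if np.hypot(*(c.reshape(-1,2).mean(0)-near))<r]
    return max(out,key=cv2.contourArea) if out else None
def sticker(im,cnt):
    h=cv2.cvtColor(im,cv2.COLOR_BGR2HSV); f=np.zeros(im.shape[:2],np.uint8)
    cv2.drawContours(f,[cv2.convexHull(cnt)],-1,255,-1); f=cv2.erode(f,np.ones((3,3)))
    m=((h[...,1]<90)&(h[...,2]>110)&(f>0)).astype(np.uint8)
    M=cv2.moments(m,True); return (M["m10"]/M["m00"],M["m01"]/M["m00"]),M["m00"] if M["m00"] else None
def jar(c,col,near,st=True,z=.06):
    b=blobs(mask(c["image"],col),near); (x,y),r=cv2.minEnclosingCircle(b)
    p=sticker(c["image"],b)[0] if st else cv2.fitEllipse(b)[0]
    return cast(c,p,z),p,r
E
python3 - <<'E'
from meas import *
T,S=dict(np.load("pics/top0.npz")),dict(np.load("pics/side0.npz"))
for n,col,t,s,st in [("red","red",(361,240),(243,314),1),("yellow","yellow",(320,204),(285,266),1),("blue","blue",(281,198),(285,229),1),("plred","red",(280,159),(327,223),0),("plyel","yellow",(282,239),(238,234),0)]:
    a=jar(T,col,t,st);b=jar(S,col,s,st)
    print(n,a[0].round(4),b[0].round(4),np.round(a[1],1),round(a[2],1))
for n,t,s in [("red",(149,223),(243,152)),("yellow",(192,230),(240,177)),("blue",(156,181),(283,152))]:
    a=jar(T,n,t,0,.021);b=jar(S,n,s,0,.021); print("well",n,a[0].round(4),b[0].round(4),np.round(a[1],1),round(a[2],1))
def rect(c,b,z):
    q=cv2.boxPoints(cv2.minAreaRect(b)); w=np.array([cast(c,p,z) for p in q]); e=w[1]-w[0];f=w[2]-w[1]
    L=e if np.linalg.norm(e)>np.linalg.norm(f) else f
    return w.mean(0).round(4),np.linalg.norm(e).round(4),np.linalg.norm(f).round(4),"ang",np.degrees(np.arctan2(L[1],L[0])).round(1)
for c,t,s in((T,(318,158),(199,188)),(S,(340,268),(282,180))):
    print("mailer",rect(c,blobs(mask(c["image"],"green",80),t),.022))
    g=cv2.inRange(cv2.cvtColor(c["image"],cv2.COLOR_BGR2GRAY),0,60)
    print("pad",rect(c,blobs(g,s),.009))
E
```

```text
red [ 0.4406 -0.2426  0.06  ] [ 0.4428 -0.2431  0.06  ] [360.5 239.5] 8.4
yellow [ 0.5389 -0.1406  0.06  ] [ 0.5406 -0.1405  0.06  ] [320.5 202.7] 8.5
blue [ 0.556  -0.0364  0.06  ] [ 0.5579 -0.0385  0.06  ] [280.6 196.9] 7.6
plred [ 0.658  -0.0354  0.06  ] [ 0.658  -0.0452  0.06  ] [279.4 158.2] 8.3
plyel [ 0.4489 -0.0352  0.06  ] [ 0.4508 -0.0453  0.06  ] [281.  237.9] 8.2
well red [0.4949 0.3206 0.021 ] [0.4965 0.31   0.021 ] [147.9 223.2] 13.0
well yellow [0.4753 0.2064 0.021 ] [0.4769 0.1973 0.021 ] [190.5 229.6] 13.0
well blue [0.6089 0.3006 0.021 ] [0.6096 0.2901 0.021 ] [155.  180.8] 12.6
mailer (array([ 0.6629, -0.1414,  0.022 ]), np.float64(0.0318), np.float64(0.0822), 'ang', np.float64(-147.8))
pad (array([0.5894, 0.1867, 0.009 ]), np.float64(0.1047), np.float64(0.0575), 'ang', np.float64(-9.6))
mailer (array([ 0.6655, -0.1477,  0.022 ]), np.float64(0.0896), np.float64(0.0393), 'ang', np.float64(33.0))
pad (array([0.5899, 0.1822, 0.009 ]), np.float64(0.1048), np.float64(0.0557), 'ang', np.float64(-9.7))
```

All the checks hold: well spacing comes out at 115.8 mm against 116, the pad completes the square, and the sizes match. The first move is over the red jar.

```bash
python3 -m inch '[207,309,0,0,100,207,309,0,0,100,207,309,0,0,100,207,309,0,0,100,207,309,0,0,100,207,309,0,0,100,207,309,0,0,100,207,309,0,0,100,207,309,0,0,100,207,309,0,0,100]' 15; python3 -m inch '[0,0,-40,0,90,0,0,-40,0,90,0,0,-80,0,90,0,0,-80,0,90]'
python3 - <<'E'
from plant import *
import cv2
print(robot.read_state()["tool_pos"])
c=read_camera("wrist");cv2.imwrite("pics/w1.png",c["image"]);print(c["K"],c["mount"].round(3))
E
```

```text
t: 0.93
tool_pos: [0.4439, -0.2377, 0.1972]
orientation: [-3.075, -0.634, -0.002]
force: [-0.7, -0.4, 1.0]
opening: 0.0931
gripper_force: 0.0
t: 1.27
tool_pos: [0.4374, -0.2415, 0.1117]
orientation: [-3.072, -0.623, 0.011]
force: [-2.1, 0.3, -1.6]
opening: 0.0841
gripper_force: 0.0
[ 0.4374168  -0.2414813   0.11168232]
[[325.1922621    0.         276.49189074]
 [  0.         325.1922621  209.95348524]
 [  0.           0.           1.        ]] [[-0.    -0.966 -0.258  0.072]
 [ 1.    -0.001  0.001  0.001]
 [-0.001 -0.258  0.966 -0.187]
 [ 0.     0.     0.     1.   ]]
```

View pics/w1.png

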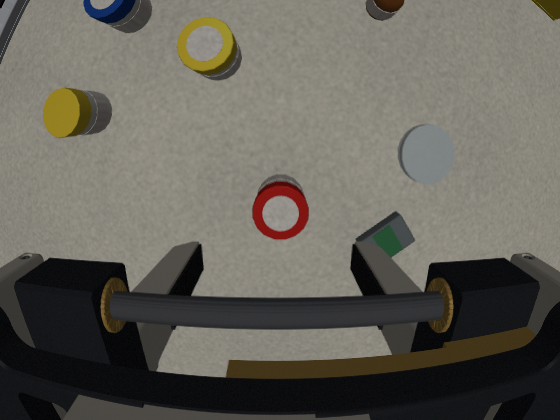

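The red jar's sticker sits at (281,211), centred between the fingertips at about (200,255) and (355,255). I'll check its world position with the wrist ray.

```bash
cat >> meas.py <<'E'
from scipy.spatial.transform import Rotation as Ro
def wcast(c,s,uv,z):
    K=c["K"]; f=K[0,0]; d=np.array([uv[0]-K[0,2],uv[1]-K[1,2]]); r=np.hypot(*d)+1e-9; th=r/f
    v=np.r_[np.sin(th)*d/r,np.cos(th)]; W=np.eye(4); W[:3,:3]=Ro.from_rotvec(s["orientation"]).as_matrix(); W[:3,3]=s["tool_pos"]
    M=W@c["mount"]; d=M[:3,:3]@v; o=M[:3,3]; return o+d*(z-o[2])/d[2]
def wlook():
    from plant import robot,read_camera
    s=robot.read_state(); return read_camera("wrist"),s
E
python3 - <<'E'
from meas import *
c,s=wlook(); im=c["image"]; print(s["tool_pos"].round(4))
for col,n in(("red",(281,211)),("yellow",(206,45))):
    b=blobs(mask(im,col),n); p=sticker(im,b)[0]; print(col,p,wcast(c,s,p,.06).round(4))
E
```

```text
[ 0.4381 -0.2421  0.1144]
red (279.1307847082495, 212.72233400402413) [ 0.4436 -0.2422  0.06  ]
yellow (203.77258883248732, 44.55634517766497) [ 0.5411 -0.1402  0.06  ]
```

```bash
python3 -m inch '[2,0,-30,0,90,2,0,-60,0,90,2,0,-75,0,90,2,0,-84,0,90,2,0,-84,0,90,2,0,-84,0,30,2,0,-84,0,30,2,0,-84,0,30,2,0,-84,0,30,2,0,-84,0,30]' 15; python3 -m inch '[0,0,0,0,30,0,0,0,0,30,0,0,0,0,30,0,0,10,0,30,0,0,40,0,30]'
```

```text
t: 2.2
tool_pos: [0.4437, -0.2439, 0.0344]
orientation: [3.078, 0.625, 0.002]
force: [-0.3, -0.3, -2.0]
opening: 0.055
gripper_force: 0.0
t: 2.62
tool_pos: [0.4397, -0.2411, 0.0695]
orientation: [-3.072, -0.624, 0.01]
force: [0.1, 0.7, -1.2]
opening: 0.0432
gripper_force: 15.0
```

```bash
python3 -m inch '[0,20,40,0,30,2,50,60,0,30,53,564,60,0,30,53,564,60,0,30,53,564,60,0,30,53,564,60,0,30,53,564,60,0,30,53,564,60,0,30,53,564,60,0,30,53,564,60,0,30]'
python3 - <<'E'
from plant import *
s=robot.read_state();print(s["tool_pos"],s["q"],s["gripper_force"])
E
```

```text
t: 3.45
tool_pos: [0.4777, 0.1404, 0.1342]
orientation: [3.079, 0.625, 0.001]
force: [1.1, -1.0, -0.9]
opening: 0.0433
gripper_force: 15.0
[0.47774965 0.14036148 0.13420322] [ 1.82857405e-01 -1.10267526e-01  1.84688075e+00 -1.33904971e-04
  1.40426849e+00  1.35284263e+00] 14.986882209777832
```

```bash
python3 -m inch '[18,180,0,0,30,18,180,0,0,30,18,180,0,0,30,18,180,0,0,30,18,180,0,0,30,18,180,0,0,30,18,180,0,0,30,18,180,0,0,30]'
python3 - <<'E'
from meas import *
from plant import *
s=robot.read_state();print(s["tool_pos"].round(4))
c=read_camera("wrist");cv2.imwrite("pics/w2.png",c["image"])
c=read_camera("top");cv2.imwrite("pics/t2.png",c["image"][130:280,100:300].repeat(3,0).repeat(3,1))
E
```

```text
t: 4.12
tool_pos: [0.4958, 0.3174, 0.1334]
orientation: [3.078, 0.625, -0.001]
force: [0.4, -0.2, -1.7]
opening: 0.0434
gripper_force: 15.0
[0.4958 0.3174 0.1334]
```

View pics/w2.png

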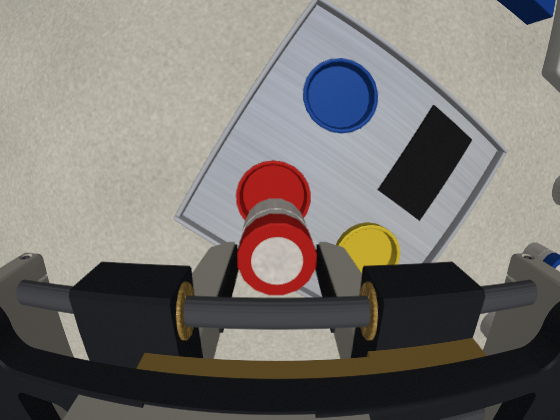

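The wrist view shows the held red jar at (276,260), the blue well at (340,95), the pad at (425,163) and part of the red and yellow wells. I'll use the blue well and pad to refine the tray pose.

Run:
```python
from meas import *
c,s=wlook(); im=c["image"]; print(s["tool_pos"].round(4))
b=blobs(mask(im,"blue",90,30),(340,95),30); e=cv2.fitEllipse(b); print("blue",e,wcast(c,s,e[0],.021).round(4))
g=cv2.inRange(cv2.cvtColor(im,cv2.COLOR_BGR2GRAY),0,45)
b=blobs(g,(425,163),30); M=cv2.moments(b); print("pad",wcast(c,s,(M["m10"]/M["m00"],M["m01"]/M["m00"]),.009).round(4),M["m00"])
q=cv2.approxPolyDP(b,8,True).reshape(-1,2); w=np.array([wcast(c,s,p,.009) for p in q]); print(w.round(4))
m=mask(im,"red",90,30); b=max(cv2.findContours(m,0,1)[0],key=cv2.contourArea)
for x,y in((275,260),): print("held sticker", wcast(c,s,(x,y),s["tool_pos"][2]+.028).round(4))
```

```text
[0.4961 0.3169 0.1336]
blue ((339.4059753417969, 95.22869873046875), (72.38847351074219, 75.27128601074219), 136.03489685058594) [0.6115 0.3022 0.021 ]
pad [0.5915 0.1902 0.009 ] 4968.5
[[0.65   0.2078 0.009 ]
 [0.5467 0.2265 0.009 ]
 [0.5354 0.1687 0.009 ]
 [0.6387 0.1501 0.009 ]]
held sticker [0.4979 0.3179 0.1616]
```

```bash
python3 -m inch '[0,4,-30,0,30,0,4,-60,0,30,0,4,-75,0,30,0,4,-84,0,30,0,4,-87,0,30,0,4,-87,0,30,0,4,-87,0,30,0,4,-87,0,30]';  python3 -m inch '[0,0,-1,0,30,0,0,-2,0,30,0,0,-2,0,30]'; python3 -m inch '[0,0,-1,0,30,0,0,-2,0,30,0,0,-2,0,30]'
```

```text
t: 4.93
tool_pos: [0.4974, 0.3228, 0.0484]
orientation: [-3.078, -0.625, -0.004]
force: [-0.4, 0.9, -1.8]
opening: 0.0431
gripper_force: 15.0
t: 5.18
tool_pos: [0.4962, 0.3224, 0.0448]
orientation: [-3.079, -0.625, -0.001]
force: [0.3, -0.5, -0.9]
opening: 0.0436
gripper_force: 15.0
t: 5.43
tool_pos: [0.4958, 0.3222, 0.0421]
orientation: [3.079, 0.625, -0.001]
force: [-0.1, -0.8, -1.5]
opening: 0.0436
gripper_force: 15.0
```

```bash
python3 -m inch '[0,0,-1,0,30,0,0,-1,0,30,0,0,-1,0,30]'; python3 -m inch '[0,0,-1,0,30,0,0,-1,0,30,0,0,-1,0,30]'
```

```text
t: 5.68
tool_pos: [0.4962, 0.3224, 0.0417]
orientation: [-3.079, -0.625, -0.001]
force: [-0.5, 0.1, 2.0]
opening: 0.0433
gripper_force: 15.0
t: 5.93
tool_pos: [0.4968, 0.3228, 0.0417]
orientation: [-3.078, -0.625, -0.003]
force: [-1.7, 0.3, 7.2]
opening: 0.0435
gripper_force: 15.0
```

```bash
python3 -m inch '[0,0,0,0,70,0,0,0,0,70,0,0,0,0,70,0,0,0,0,70,0,0,25,0,70,0,0,60,0,70,0,0,90,0,70,0,0,90,0,70]'; python3 -m inch '[44,-463,0,0,90,44,-463,0,0,90,44,-463,0,0,90,44,-463,0,0,90,44,-463,0,0,90,44,-463,0,0,90,44,-463,0,0,90,44,-463,0,0,90,44,-463,0,0,90,44,-463,0,0,90]'
```

```text
t: 6.6
tool_pos: [0.4997, 0.3242, 0.138]
orientation: [-3.076, -0.625, -0.016]
force: [0.5, 0.1, 1.3]
opening: 0.0649
gripper_force: 0.0
t: 7.43
tool_pos: [0.5352, -0.0946, 0.1303]
orientation: [3.079, 0.625, 0.0]
force: [0.7, 0.0, 0.2]
opening: 0.0834
gripper_force: 0.0
```

```bash
python3 -m inch '[5,-46,0,0,90,5,-46,0,0,90,5,-46,0,0,90,5,-46,0,0,90]'
python3 - <<'E'
from meas import *
from plant import read_camera
c,s=wlook(); im=c["image"]; print(s["tool_pos"].round(4))
for col in("yellow","blue"):
  for b in cv2.findContours(mask(im,col),0,1)[0]:
    if cv2.contourArea(b)>400:
        q,a=sticker(im,b); e=cv2.fitEllipse(b)
        print(col,np.round(e[0]),a,wcast(c,s,q,.06).round(4) if a and a>50 else None)
t=read_camera("top"); a=jar(t,"red",(146,222),True,.068); print("red placed",a); a=jar(t,"red",(280,159),False); print("plain red",a[0])
cv2.imwrite("pics/t3.png",cv2.resize(t["image"][130:280,100:300],None,fx=3,fy=3))
E
```

```text
t: 7.77
tool_pos: [0.5401, -0.1383, 0.1299]
orientation: [-3.078, -0.623, 0.001]
force: [-0.3, -0.1, 0.4]
opening: 0.0838
gripper_force: 0.0
[ 0.5401 -0.1383  0.1299]
yellow [382. 357.] 1160.0 [ 0.4265 -0.2484  0.06  ]Traceback (most recent call last):
  File "<stdin>", line 7, in <module>
  File "meas.py", line 20, in sticker
    M=cv2.moments(m,True); return (M["m10"]/M["m00"],M["m01"]/M["m00"]),M["m00"] if M["m00"] else None
                                   ~~~~~~~~^~~~~~~~~
ZeroDivisionError: float division by zero
```

```bash
sed -i 's/M=cv2.moments(m,True); return.*/M=cv2.moments(m,True); a=M["m00"]; return (M["m10"]\/max(a,1),M["m01"]\/max(a,1)),a/' meas.py
python3 - <<'E'
from meas import *
from plant import read_camera
c,s=wlook(); im=c["image"]; print(s["tool_pos"].round(4))
for col in("yellow","blue"):
  for b in cv2.findContours(mask(im,col),0,1)[0]:
    if cv2.contourArea(b)>400:
        q,a=sticker(im,b); e=cv2.fitEllipse(b)
        print(col,np.round(e[0]),a,wcast(c,s,q,.06).round(4) if a>50 else None)
t=read_camera("top"); cv2.imwrite("pics/t3.png",cv2.resize(t["image"][130:280,100:300],None,fx=3,fy=3))
a=jar(t,"red",(146,222),True,.068); print("red placed",a); a=jar(t,"red",(280,159),False); print("plain red",a[0])
E
```

```text
[ 0.5402 -0.1375  0.13  ]
yellow [382. 357.] 1158.0 [ 0.4267 -0.2479  0.06  ]
yellow [439. 305.] 0.0 None
yellow [114. 305.] 0.0 None
yellow [140. 252.] 0.0 None
yellow [279. 211.] 875.0 [ 0.5416 -0.1395  0.06  ]
yellow [  9. 142.] 0.0 None
yellow [520.  48.] 587.0 [ 0.8207 -0.3123  0.06  ]
blue [173. 145.] 869.0 [ 0.5591 -0.0364  0.06  ]
red placed (array([0.49342543, 0.32321936, 0.068     ]), (142.18085106382978, 223.58510638297872), 13.270866394042969)
plain red [ 0.6579998  -0.03534555  0.06      ]
```

View pics/t3.png

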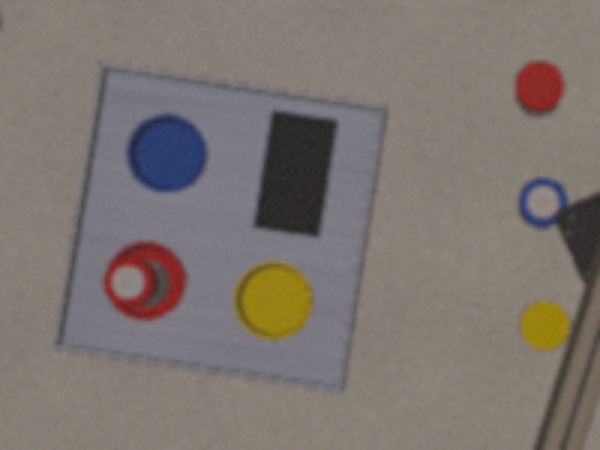

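The red jar stands in the red well, with its sticker at about (129,282) in the crop and roughly 3 mm off centre. The yellow jar is next.

```bash
python3 -m inch '[1,-2,-35,0,90,1,-2,-65,0,90,1,-2,-85,0,90,1,-2,-97,0,90,1,-2,-97,0,90,1,-2,-97,0,90,1,-2,-97,0,30,1,-2,-97,0,30,1,-2,-97,0,30,1,-2,-97,0,30]' 15; python3 -m inch '[0,0,0,0,30,0,0,0,0,30,0,0,0,0,30,0,0,0,0,30]';  python3 -m inch '[0,0,10,0,30,0,0,40,0,30,0,0,80,0,30,0,0,100,0,30]'
```

```text
t: 8.75
tool_pos: [0.5424, -0.1409, 0.0347]
orientation: [3.078, 0.625, 0.003]
force: [0.7, 0.7, -0.2]
opening: 0.0615
gripper_force: 0.0
t: 9.08
tool_pos: [0.5415, -0.1406, 0.0336]
orientation: [3.079, 0.625, 0.0]
force: [-0.7, 1.1, 2.0]
opening: 0.0432
gripper_force: 15.0
t: 9.42
tool_pos: [0.5428, -0.141, 0.1382]
orientation: [3.077, 0.625, 0.005]
force: [1.0, 0.7, 0.8]
opening: 0.0433
gripper_force: 15.0
```

```bash
python3 -m inch '[-66,348,0,0,30,-66,348,0,0,30,-66,348,0,0,30,-66,348,0,0,30,-66,348,0,0,30,-66,348,0,0,30,-66,348,0,0,30,-66,348,0,0,30,-66,348,0,0,30,-66,348,0,0,30]'; python3 -m inch '[0,0,0,0,30,0,0,0,0,30,0,0,0,0,30]'
```

```text
t: 10.25
tool_pos: [0.4741, 0.2116, 0.1341]
orientation: [-3.076, -0.632, -0.001]
force: [0.2, -0.3, -2.1]
opening: 0.0434
gripper_force: 15.0
t: 10.5
tool_pos: [0.4758, 0.2063, 0.1336]
orientation: [3.079, 0.623, -0.0]
force: [-0.1, -0.2, -0.1]
opening: 0.0436
gripper_force: 15.0
```

```bash
python3 -m inch '[0,1,-30,0,30,0,1,-60,0,30,0,1,-78,0,30,0,1,-86,0,30,0,1,-89,0,30,0,1,-89,0,30,0,1,-89,0,30]';  python3 -m inch '[0,0,-1,0,30,0,0,-2,0,30,0,0,-2,0,30]'; python3 -m inch '[0,0,-1,0,30,0,0,-1,0,30,0,0,-1,0,30]'
```

```text
t: 11.08
tool_pos: [0.4766, 0.2083, 0.0459]
orientation: [-3.079, -0.624, -0.003]
force: [-0.6, -0.3, 0.4]
opening: 0.0431
gripper_force: 15.0
t: 11.33
tool_pos: [0.4761, 0.2087, 0.0433]
orientation: [-3.079, -0.625, -0.002]
force: [-0.5, 0.4, -1.4]
opening: 0.0433
gripper_force: 15.0
t: 11.58
tool_pos: [0.4756, 0.2086, 0.0416]
orientation: [-3.079, -0.626, -0.001]
force: [-0.9, 0.6, 0.5]
opening: 0.0434
gripper_force: 15.0
```

```bash
python3 -m inch '[0,0,-1,0,30,0,0,-1,0,30,0,0,-1,0,30]'; python3 -m inch '[0,0,0,0,70,0,0,0,0,70,0,0,0,0,70,0,0,0,0,70,0,0,25,0,70,0,0,60,0,70,0,0,90,0,70,0,0,90,0,70]'; python3 -m inch '[81,-244,0,0,90,81,-244,0,0,90,81,-244,0,0,90,81,-244,0,0,90,81,-244,0,0,90,81,-244,0,0,90,81,-244,0,0,90,81,-244,0,0,90,81,-244,0,0,90]'
```

```text
t: 11.83
tool_pos: [0.4763, 0.2089, 0.0415]
orientation: [-3.078, -0.626, -0.003]
force: [-1.6, 0.6, 6.5]
opening: 0.0432
gripper_force: 15.0
t: 12.5
tool_pos: [0.4793, 0.2097, 0.1375]
orientation: [-3.078, -0.625, -0.016]
force: [0.4, -0.2, 0.9]
opening: 0.0649
gripper_force: 0.0
t: 13.25
tool_pos: [0.5561, -0.0354, 0.1299]
orientation: [-3.078, -0.623, 0.001]
force: [-0.4, -0.1, 0.5]
opening: 0.0837
gripper_force: 0.0
```

Run:
```python
from meas import *
from plant import read_camera
c,s=wlook(); im=c["image"]; print(s["tool_pos"].round(4))
b=blobs(mask(im,"blue"),(279,211),30); print("blue",wcast(c,s,sticker(im,b)[0],.06).round(4))
t=read_camera("top")
a=jar(t,"yellow",(190,228),True,.068); print("yellow placed",a)
```

```text
[ 0.5561 -0.0354  0.1299]
blue [ 0.5591 -0.0358  0.06  ]
yellow placed (array([0.47289943, 0.20909421, 0.068     ]), (186.4470588235294, 230.63529411764705), 12.980854988098145)
```

Yellow is within about 3 mm of its well. Blue is next: shift (+2,-1) and descend.

```bash
python3 -m inch '[2,-1,-35,0,90,2,-1,-65,0,90,2,-1,-85,0,90,2,-1,-97,0,90,2,-1,-97,0,90,2,-1,-97,0,90,2,-1,-97,0,30,2,-1,-97,0,30,2,-1,-97,0,30,2,-1,-97,0,30]' 15; python3 -m inch '[0,0,0,0,30,0,0,0,0,30,0,0,0,0,30,0,0,0,0,30]';  python3 -m inch '[0,0,10,0,30,0,0,40,0,30,0,0,80,0,30,0,0,100,0,30]'
```

```text
t: 14.18
tool_pos: [0.5594, -0.0367, 0.0347]
orientation: [3.078, 0.625, 0.003]
force: [0.4, -0.1, 0.0]
opening: 0.0614
gripper_force: 0.0
t: 14.52
tool_pos: [0.5586, -0.0366, 0.0336]
orientation: [3.079, 0.625, 0.0]
force: [-0.6, 0.5, 1.5]
opening: 0.0431
gripper_force: 15.0
t: 14.85
tool_pos: [0.5598, -0.0368, 0.1382]
orientation: [3.077, 0.625, 0.006]
force: [1.6, 0.2, 0.3]
opening: 0.0433
gripper_force: 15.0
```

```bash
python3 -m inch '[51,338,0,0,30,51,338,0,0,30,51,338,0,0,30,51,338,0,0,30,51,338,0,0,30,51,338,0,0,30,51,338,0,0,30,51,338,0,0,30,51,338,0,0,30,51,338,0,0,30]'; python3 -m inch '[0,0,0,0,30,0,0,0,0,30,0,0,0,0,30]'
```

```text
t: 15.68
tool_pos: [0.6088, 0.3048, 0.1334]
orientation: [-3.077, -0.631, 0.001]
force: [0.2, -1.2, -0.8]
opening: 0.0436
gripper_force: 15.0
t: 15.93
tool_pos: [0.6097, 0.2997, 0.1337]
orientation: [3.079, 0.623, -0.0]
force: [0.5, -0.7, -1.0]
opening: 0.0433
gripper_force: 15.0
```

```bash
python3 -m inch '[0,1,-30,0,30,0,1,-60,0,30,0,1,-78,0,30,0,1,-86,0,30,0,1,-89,0,30,0,1,-89,0,30,0,1,-89,0,30]';  python3 -m inch '[0,0,-1,0,30,0,0,-2,0,30,0,0,-2,0,30]'; python3 -m inch '[0,0,-1,0,30,0,0,-1,0,30,0,0,-1,0,30]'; python3 -m inch '[0,0,-1,0,30,0,0,-1,0,30,0,0,-1,0,30]'
```

```text
t: 16.52
tool_pos: [0.6107, 0.3024, 0.0464]
orientation: [-3.078, -0.624, -0.004]
force: [0.3, -0.6, -0.2]
opening: 0.0432
gripper_force: 15.0
t: 16.77
tool_pos: [0.6101, 0.3028, 0.0435]
orientation: [-3.078, -0.625, -0.003]
force: [0.4, 0.9, -0.4]
opening: 0.0432
gripper_force: 15.0
t: 17.02
tool_pos: [0.6096, 0.3026, 0.0417]
orientation: [-3.079, -0.626, -0.001]
force: [-0.1, 0.5, 1.1]
opening: 0.0432
gripper_force: 15.0
t: 17.27
tool_pos: [0.6101, 0.3029, 0.0416]
orientation: [-3.078, -0.626, -0.003]
force: [-0.6, 0.5, 4.9]
opening: 0.0433
gripper_force: 15.0
```

```bash
python3 -m inch '[0,0,0,0,70,0,0,0,0,70,0,0,0,0,70,0,0,0,0,70,0,0,25,0,70,0,0,60,0,70,0,0,90,0,70,0,0,90,0,70]'; python3 -m inch '[54,-445,0,10,70,54,-445,0,10,70,54,-445,0,10,70,54,-445,0,10,70,54,-445,0,10,70,54,-445,0,10,70,54,-445,0,10,70,54,-445,0,10,70,54,-445,0,10,70,54,-445,0,10,70]'; python3 -m inch '[0,0,0,0,70,0,0,0,0,70]'
```

```text
t: 17.93
tool_pos: [0.6133, 0.3041, 0.1389]
orientation: [-3.077, -0.625, -0.017]
force: [0.6, 0.9, 1.1]
opening: 0.065
gripper_force: 0.0
t: 18.77
tool_pos: [0.6594, -0.1128, 0.1302]
orientation: [-3.012, -0.891, 0.0]
force: [0.5, 0.0, -0.1]
opening: 0.0649
gripper_force: 0.0
t: 18.93
tool_pos: [0.6593, -0.1134, 0.1298]
orientation: [-3.014, -0.885, 0.001]
force: [-0.5, 0.2, -0.0]
opening: 0.0651
gripper_force: 0.0
```

```bash
python3 -m inch '[4,-28,0,0,70,4,-28,0,0,70,4,-28,0,0,70,4,-28,0,0,70]'
python3 - <<'E'
from meas import *
from plant import read_camera
c,s=wlook(); im=c["image"]; cv2.imwrite("pics/w4.png",im); R=Ro.from_rotvec(s["orientation"]).as_matrix(); print(s["tool_pos"].round(4),"axis deg",np.degrees(np.arctan2(R[1,1],R[0,1])).round(1))
m=mask(im,"green",80); b=blobs(m,(280,230),60); q=cv2.boxPoints(cv2.minAreaRect(b)); w=np.array([wcast(c,s,p,.022) for p in q]); print(q.round(),w.round(4),w.mean(0).round(4))
e,f=w[1]-w[0],w[2]-w[1]; L=max(e,f,key=np.linalg.norm); print(np.linalg.norm(e),np.linalg.norm(f),np.degrees(np.arctan2(L[1],L[0])))
t=read_camera("top"); print("blue placed",jar(t,"blue",(153,180),True,.068)); cv2.imwrite("pics/t4.png",cv2.resize(t["image"][130:280,100:300],None,fx=3,fy=3))
E
```

```text
t: 19.27
tool_pos: [0.6635, -0.1372, 0.1301]
orientation: [-3.011, -0.892, 0.0]
force: [1.1, -0.3, 0.5]
opening: 0.065
gripper_force: 0.0
[ 0.6635 -0.1372  0.1301] axis deg -57.0
[[265. 157.]
 [301. 157.]
 [301. 244.]
 [265. 244.]] [[ 0.694  -0.1057  0.022 ]
 [ 0.7119 -0.1331  0.022 ]
 [ 0.6423 -0.1801  0.022 ]
 [ 0.6233 -0.1508  0.022 ]] [ 0.6679 -0.1424  0.022 ]
0.0326818422523022 0.08400751325600228 -145.96625394138147
blue placed (array([0.60718321, 0.30322506, 0.068     ]), (149.64285714285714, 179.64285714285714), 12.716105461120605)
```

View pics/w4.png

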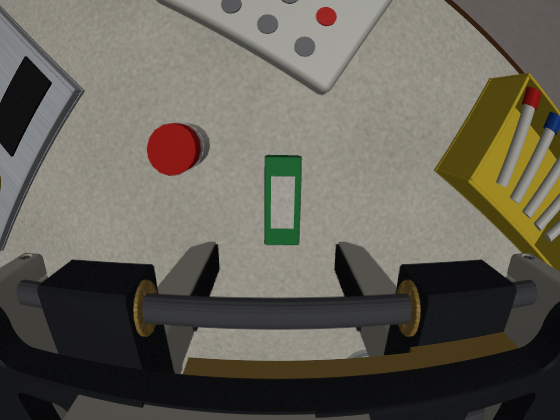

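View pics/t4.png

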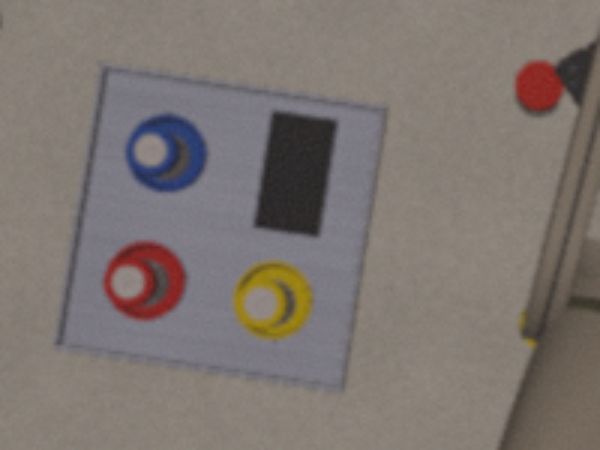

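All three jars are seated in their wells. The mailer is at (283,200), aligned with the jaws; it sits between them at about (.666,-.142).

```bash
python3 -m inch '[2,-4,-40,0,65,2,-4,-80,0,65,2,-4,-100,0,65,2,-4,-112,0,65,2,-4,-118,0,65,2,-4,-120,0,65,2,-4,-120,0,65]' 15; python3 -m inch '[0,0,-2,0,65,0,0,-3,0,65,0,0,-3,0,65]'
```

```text
t: 19.95
tool_pos: [0.6666, -0.1426, 0.0118]
orientation: [3.011, 0.892, 0.003]
force: [0.4, 0.4, -0.4]
opening: 0.0604
gripper_force: 0.0
t: 20.2
tool_pos: [0.6665, -0.143, 0.0088]
orientation: [3.011, 0.891, 0.003]
force: [0.2, 1.1, -0.2]
opening: 0.0605
gripper_force: 0.0
```

```bash
python3 -m inch '[0,0,-2,0,65,0,0,-2,0,10,0,0,-2,0,10,0,0,-2,0,10,0,0,-2,0,10,0,0,-2,0,10,0,0,-2,0,10,0,0,-2,0,10,0,0,-2,0,10,0,0,-2,0,10]' 15; python3 -m inch '[0,0,10,0,10,0,0,30,0,10,0,0,60,0,10,0,0,90,0,10,0,0,100,0,10,0,0,100,0,10]'
python3 - <<'E'
from meas import *
c,s=wlook(); im=c["image"]; cv2.imwrite("pics/w5.png",im)
E
```

```text
t: 21.03
tool_pos: [0.6656, -0.1427, 0.0054]
orientation: [3.012, 0.891, -0.0]
force: [0.8, 0.7, -0.5]
opening: 0.0103
gripper_force: 0.0
t: 21.53
tool_pos: [0.6687, -0.1436, 0.1111]
orientation: [3.008, 0.89, 0.011]
force: [1.3, -0.7, 0.9]
opening: 0.0096
gripper_force: 0.0
```

View pics/w5.png

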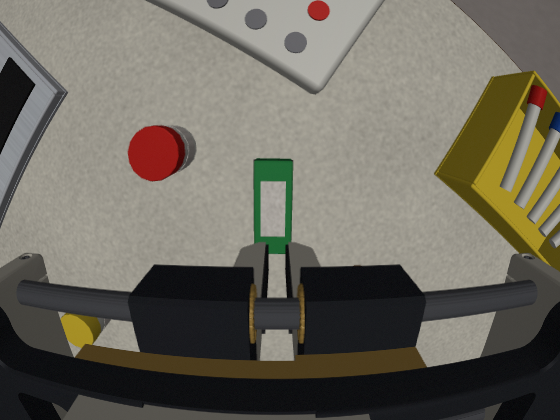

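The fingers closed to 10 mm without the mailer, which now lies at (273,206). I'll remeasure it.

Run:
```python
from meas import *
from plant import read_camera
c,s=wlook(); im=c["image"]; R=Ro.from_rotvec(s["orientation"]).as_matrix(); print(s["tool_pos"].round(4),R.round(3))
def rep(b,f):
    q=cv2.boxPoints(cv2.minAreaRect(b)); w=np.array([f(p) for p in q]); e,g=w[1]-w[0],w[2]-w[1]; L=max(e,g,key=np.linalg.norm)
    print(q.round().tolist(),w.mean(0).round(4),np.linalg.norm(e).round(4),np.linalg.norm(g).round(4),np.degrees(np.arctan2(L[1],L[0])).round(1))
rep(blobs(mask(im,"green",80),(273,206),40),lambda p:wcast(c,s,p,.022))
for n,p in(("top",(318,158)),("side",(340,268))):
    t=read_camera(n); b=blobs(mask(t["image"],"green",80),p,25)
    if b is not None: print(n); rep(b,lambda q:cast(t,q,.022))
    if n=="side": cv2.imwrite("pics/s5.png",cv2.resize(t["image"][120:330,180:460],None,fx=2.5,fy=2.5))
```

```text
[ 0.6671 -0.1432  0.108 ] [[ 0.839  0.544  0.004]
 [ 0.544 -0.839 -0.001]
 [ 0.003  0.003 -1.   ]]
[[255.0, 157.0], [294.0, 157.0], [294.0, 253.0], [255.0, 253.0]] [ 0.6684 -0.1415  0.022 ] 0.0327 0.0863 -146.3
top
[[318.0, 167.0], [329.0, 162.0], [332.0, 168.0], [321.0, 173.0]] [ 0.6351 -0.159   0.022 ] 0.0316 0.0182 -64.5
side
[[320.0, 274.0], [348.0, 251.0], [358.0, 263.0], [330.0, 286.0]] [ 0.6635 -0.1491  0.022 ] 0.0938 0.0392 33.5
```

View pics/s5.png

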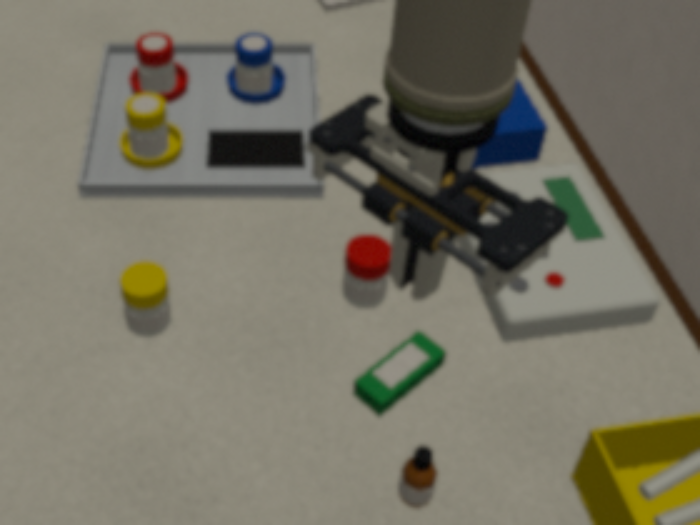

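The mailer hasn't moved and is at (.668,-.142), directly beneath the tool. I'll redo the descent and look before closing.

```bash
python3 -m inch '[0,1,0,0,65,0,1,0,0,65,0,1,0,0,65,0,1,0,0,65,0,1,-40,0,65,0,1,-70,0,65,0,1,-90,0,65,0,1,-98,0,65,0,1,-98,0,65,0,1,-98,0,65]' 15;python3 - <<'E'
from meas import *
from plant import read_camera
c,s=wlook(); print(s["tool_pos"].round(4),s["opening"]); t=read_camera("side")
cv2.imwrite("pics/w6.png",np.hstack([cv2.resize(c["image"][150:400,130:430],None,fx=1.3,fy=1.3),cv2.resize(t["image"][190:315,280:480],None,fx=2,fy=2.6)]))
E
```

```text
t: 22.57
tool_pos: [0.6659, -0.1418, 0.008]
orientation: [3.012, 0.891, 0.0]
force: [-0.1, -0.4, 0.5]
opening: 0.0602
gripper_force: 0.0
[ 0.6659 -0.1418  0.008 ] 0.06016200961779258
```

View pics/w6.png

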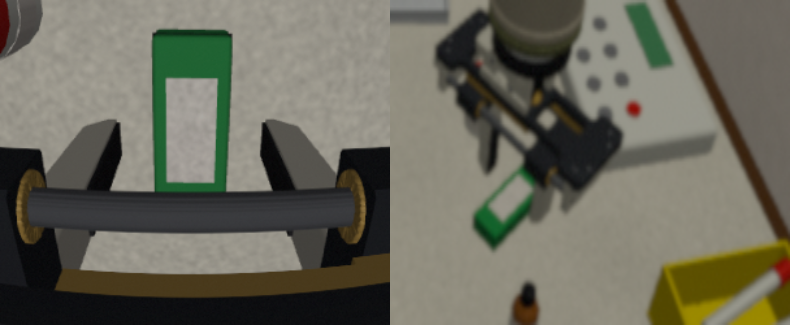

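The fingers straddle the mailer at about its label centre. I'll close now and check.

```bash
python3 -m inch '[0,0,-2,0,50,0,0,-2,0,40,0,0,-2,0,35,0,0,-2,0,30,0,0,-2,0,30,0,0,-2,0,30,0,0,-2,0,30,0,0,-2,0,30]' 15;python3 - <<'E'
from meas import *
from plant import read_camera
c,s=wlook(); print(s["tool_pos"].round(4),s["opening"]); t=read_camera("side")
cv2.imwrite("pics/w7.png",np.hstack([cv2.resize(c["image"][150:400,130:430],None,fx=1.3,fy=1.3),cv2.resize(t["image"][190:315,280:480],None,fx=2,fy=2.6)]))
E
```

```text
t: 23.33
tool_pos: [0.6655, -0.1417, 0.0054]
orientation: [-3.012, -0.891, 0.0]
force: [0.2, -1.2, 0.1]
opening: 0.0276
gripper_force: 0.0
[ 0.6655 -0.1417  0.0054] 0.02759624572034646
```

View pics/w7.png

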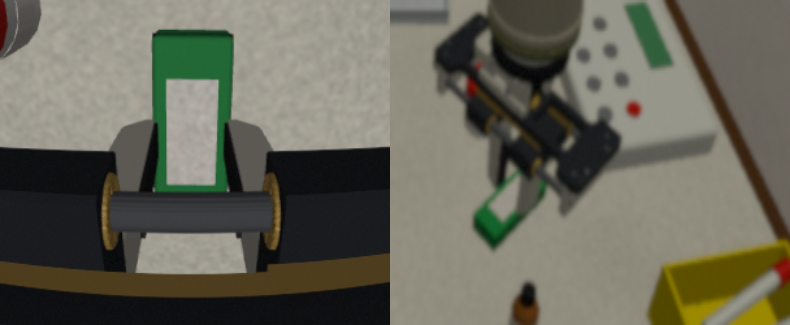

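Closed to 28 mm (below the 34 mm mailer width) with zero force, the tips at crop (150,122) look as if they are above the mailer. I'll check the true tool height against the mailer's apparent size.

```bash
python3 - <<'E'
from meas import *
c,s=wlook(); im=c["image"]; m=mask(im,"green",80)
for y in(185,195,205,215):
    x=np.where(m[y]>0)[0]; x=x[(x>220)&(x<330)]
    print(y,x.min(),x.max(),[round(float(np.linalg.norm(wcast(c,s,(x.max()+1,y),z)-wcast(c,s,(x.min(),y),z)))*1e3,1) for z in(.022,.01,0,-.01)])
E
cat > /dev/null; python3 -m inch '[0,0,0,0,65,0,0,0,0,65,0,0,0,0,65,0,0,0,0,65]'; python3 -m inch '[0,0,-1,0,65,0,0,-2,0,65,0,0,-2,0,65,0,0,-2,0,65]';python3 -m inch '[0,0,-1,0,65,0,0,-2,0,65,0,0,-2,0,65,0,0,-2,0,65]'
```

```text
185 247 308 [33.0, 35.4, 37.3, 39.2]
195 247 308 [33.2, 35.6, 37.6, 39.5]
205 247 308 [33.5, 35.9, 37.8, 39.8]
215 248 307 [32.7, 35.0, 36.9, 38.8]
t: 23.82
tool_pos: [0.6656, -0.1417, 0.0054]
orientation: [3.012, 0.891, -0.0]
force: [0.1, -0.3, 0.2]
opening: 0.0503
gripper_force: 0.0
t: 24.15
tool_pos: [0.6655, -0.1417, 0.0032]
orientation: [-3.012, -0.891, 0.0]
force: [-0.8, 0.3, -0.0]
opening: 0.0603
gripper_force: 0.0
t: 24.48
tool_pos: [0.6655, -0.1417, 0.0013]
orientation: [-3.012, -0.891, 0.0]
force: [0.8, 0.1, 1.1]
opening: 0.0607
gripper_force: 0.0
```

The apparent size agrees with the reported flange height. The fingertips' own spacing in the images puts them about 15–19 mm short of the nominal TCP, so they closed just above the mailer. I'll go lower in small steps and watch the force.

```bash
python3 -m inch '[0,0,-2,0,65,0,0,-4,0,65,0,0,-4,0,65,0,0,-4,0,65]';python3 -m inch '[0,0,-2,0,65,0,0,-4,0,65,0,0,-4,0,65,0,0,-4,0,65]'
```

```text
t: 24.82
tool_pos: [0.6653, -0.1416, -0.003]
orientation: [-3.012, -0.891, 0.001]
force: [-0.6, 0.4, -0.1]
opening: 0.0602
gripper_force: 0.0
t: 25.15
tool_pos: [0.6654, -0.1417, -0.0069]
orientation: [-3.012, -0.891, 0.001]
force: [0.5, 0.0, -0.1]
opening: 0.0605
gripper_force: 0.0
```

```bash
python3 -m inch '[0,0,-2,0,65,0,0,-2,0,65]'; python3 -m inch '[0,0,-1,0,65,0,0,-2,0,65,0,0,-2,0,65]'; python3 -m inch '[0,0,0,0,30,0,0,0,0,30,0,0,0,0,30,0,0,0,0,30,0,0,0,0,30,0,0,0,0,30]'; python3 -m inch '[0,0,0,0,30,0,0,0,0,30]'
```

```text
t: 25.32
tool_pos: [0.6654, -0.1417, -0.0089]
orientation: [-3.012, -0.891, 0.0]
force: [-0.2, -0.1, 0.2]
opening: 0.0606
gripper_force: 0.0
t: 25.57
tool_pos: [0.6654, -0.1417, -0.0108]
orientation: [-3.012, -0.891, 0.0]
force: [0.3, 0.8, -1.3]
opening: 0.0605
gripper_force: 0.0
t: 26.07
tool_pos: [0.6656, -0.1417, -0.0105]
orientation: [3.012, 0.891, 0.0]
force: [0.0, 0.7, 0.4]
opening: 0.034
gripper_force: 15.0
t: 26.23
tool_pos: [0.6657, -0.1417, -0.0105]
orientation: [3.012, 0.891, 0.0]
force: [-0.4, -0.0, -0.2]
opening: 0.0342
gripper_force: 15.0
```

Mailer gripped: 34 mm opening at 15 N. Lifting it.

```bash
python3 -m inch '[0,0,10,0,30,0,0,40,0,30,0,0,80,0,30,0,0,110,0,30,0,0,110,0,30,0,0,110,0,30]'; python3 -m inch '[-76,330,0,-43,30,-76,330,0,-43,30,-76,330,0,-43,30,-76,330,0,-43,30,-76,330,0,-43,30,-76,330,0,-43,30,-76,330,0,-43,30,-76,330,0,-43,30,-76,330,0,-43,30,-76,330,0,-43,30]'; python3 -m inch '[0,0,0,0,30,0,0,0,0,30,0,0,0,0,30]'
python3 - <<'E'
from meas import *
c,s=wlook(); R=Ro.from_rotvec(s["orientation"]).as_matrix(); print(s["tool_pos"].round(4),np.degrees(np.arctan2(R[1,1],R[0,1])).round(1),s["q"].round(2))
im=c["image"];cv2.imwrite("pics/w8.png",im)
E
```

```text
t: 26.73
tool_pos: [0.6681, -0.1424, 0.1039]
orientation: [3.009, 0.89, 0.009]
force: [0.3, 0.3, -1.4]
opening: 0.034
gripper_force: 15.0
t: 27.57
tool_pos: [0.5873, 0.1915, 0.0978]
orientation: [3.13, -0.268, -0.005]
force: [0.7, -0.2, -0.7]
opening: 0.0338
gripper_force: 15.0
t: 27.82
tool_pos: [0.5897, 0.1866, 0.0989]
orientation: [3.129, -0.278, -0.001]
force: [0.3, -0.4, -0.8]
opening: 0.0338
gripper_force: 15.0
[0.5897 0.1866 0.0989] -100.1 [ 0.22  0.24  1.54 -0.    1.36  1.97]
```

View pics/w8.png

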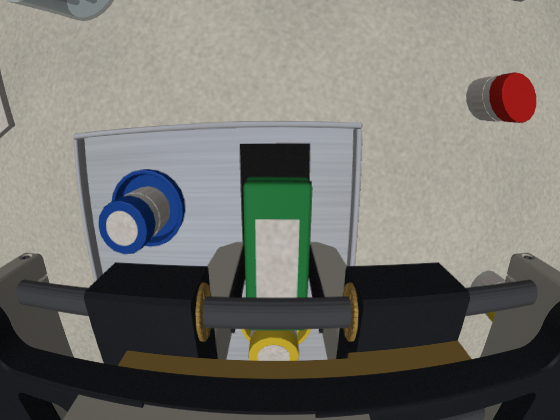

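The held mailer at (278,250) is lined up with the pad (its visible end is at (275,160)). Lowering it.

```bash
python3 -m inch '[0,1,-35,0,30,0,1,-65,0,30,0,1,-82,0,30,0,1,-91,0,30,0,1,-94,0,30,0,1,-95,0,30,0,1,-95,0,30]';  python3 -m inch '[0,0,-1,0,30,0,0,-2,0,30,0,0,-2,0,30]'; python3 -m inch '[0,0,-1,0,30,0,0,-1,0,30,0,0,-1,0,30]'; python3 -m inch '[0,0,-1,0,30,0,0,-1,0,30,0,0,-1,0,30]'
```

```text
t: 28.45
tool_pos: [0.5908, 0.1891, 0.0058]
orientation: [-3.129, 0.276, -0.003]
force: [-0.7, 0.1, -0.5]
opening: 0.0335
gripper_force: 15.0
t: 28.7
tool_pos: [0.5903, 0.1895, 0.0034]
orientation: [-3.129, 0.275, -0.002]
force: [0.3, 0.3, -0.4]
opening: 0.0342
gripper_force: 15.0
t: 28.95
tool_pos: [0.5896, 0.1893, 0.0015]
orientation: [-3.13, 0.275, -0.0]
force: [0.6, 0.4, -0.7]
opening: 0.0339
gripper_force: 15.0
t: 29.2
tool_pos: [0.5895, 0.1893, 0.0003]
orientation: [3.13, -0.275, -0.0]
force: [0.5, 0.1, -0.9]
opening: 0.0335
gripper_force: 15.0
```

```bash
python3 -m inch '[0,0,-1,0,30,0,0,-1,0,30,0,0,-1,0,30]'; python3 -m inch '[0,0,-1,0,30,0,0,-1,0,30,0,0,-1,0,30]'
```

```text
t: 29.45
tool_pos: [0.5895, 0.1893, -0.0007]
orientation: [3.13, -0.275, -0.0]
force: [-0.6, -0.1, -0.2]
opening: 0.0335
gripper_force: 15.0
t: 29.7
tool_pos: [0.5897, 0.1893, -0.0015]
orientation: [-3.129, 0.275, -0.0]
force: [0.3, 0.4, -0.1]
opening: 0.0342
gripper_force: 15.0
```

```bash
python3 -m inch '[0,0,-1,0,30,0,0,-1,0,30,0,0,-1,0,30]'
```

```text
t: 29.95
tool_pos: [0.5897, 0.1893, -0.0016]
orientation: [3.13, -0.275, 0.0]
force: [-4.9, -0.7, 8.2]
opening: 0.0337
gripper_force: 15.0
```

Contact. I'll release, rise and retreat clear of the view.

```bash
python3 -m inch '[0,0,0,0,55,0,0,0,0,55,0,0,0,0,55,0,0,0,0,55,0,0,20,0,55,0,0,60,0,55,0,0,120,0,55,0,0,150,0,55,0,0,150,0,55]'; python3 -m inch '[-150,-300,0,0,55,-150,-300,0,0,55,-150,-300,0,0,55,-150,-300,0,0,55,-150,-300,0,0,55,-150,-300,0,0,55,-150,-300,0,0,55,-150,-300,0,0,55,-150,-300,0,0,55,-150,-300,0,0,55]'
python3 - <<'E'
from meas import *
from plant import read_camera
t=read_camera("top"); im=t["image"]; cv2.imwrite("pics/t9.png",cv2.resize(im[130:280,100:300],None,fx=3,fy=3))
for n,p in(("red",(142,224)),("yellow",(186,231)),("blue",(150,180))): print(n,jar(t,n,p,True,.068)[0].round(4))
b=blobs(mask(im,"green",80),(197,187),20); r=cv2.minAreaRect(b); w=np.array([cast(t,p,.031) for p in cv2.boxPoints(r)]); e,f=w[1]-w[0],w[2]-w[1];L=max(e,f,key=np.linalg.norm)
print("mailer",w.mean(0).round(4),np.linalg.norm(e),np.linalg.norm(f),np.degrees(np.arctan2(L[1],L[0])))
for n,p in(("red",(280,159)),("yellow",(282,239))):
    try: print("plain",n,jar(t,n,p,False)[0].round(4))
    except Exception as ex: print(n,ex)
E
```

```text
t: 30.7
tool_pos: [0.594, 0.1904, 0.1569]
orientation: [-3.126, 0.274, -0.019]
force: [1.3, 0.1, 1.4]
opening: 0.0512
gripper_force: 0.0
t: 31.53
tool_pos: [0.4388, -0.1128, 0.1475]
orientation: [3.129, -0.282, 0.001]
force: [-0.5, -0.3, -0.2]
opening: 0.0512
gripper_force: 0.0
red [0.4935 0.3233 0.068 ]
yellow [0.4731 0.209  0.068 ]
blue [0.6072 0.3031 0.068 ]
mailer [0.5876 0.1884 0.031 ] 0.0864343450623108 0.03572633690229996 -10.054473242418965
plain red [ 0.658  -0.0353  0.06  ]
yellow OpenCV(4.12.0) /io/opencv/modules/imgproc/src/shapedescr.cpp:201: error: (-215:Assertion failed) count >= 0 && (depth == CV_32F || depth == CV_32S) in function 'minEnclosingCircle'
```

View pics/t9.png

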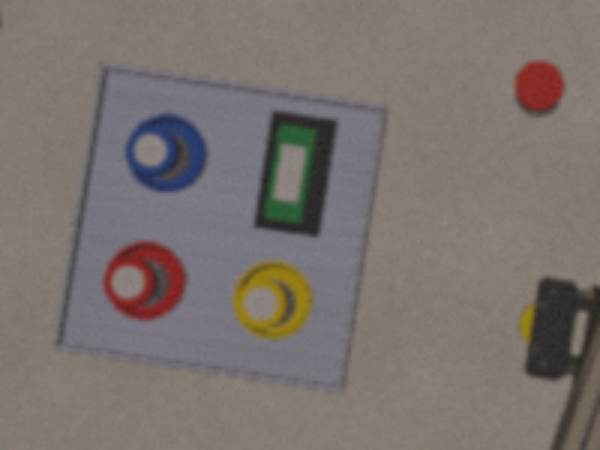

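All the items are in place: each jar is within about 3 mm of its well and the mailer within 3 mm of the pad centre at -10°. Nothing went near the plain yellow jar, which is only hidden under the gripper. Settling the arm, then handing in.

```bash
python3 -m inch '[0,0,0,0,55,0,0,0,0,55,0,0,0,0,55,0,0,0,0,55]' | head -2; python3 -c "
from plant import job
print(job.close_job())"
```

```text
t: 31.92
tool_pos: [0.44, -0.1096, 0.1473]
the job is handed in; nothing more can be done
None
```

I handed the job in at about 32 s, and no verdict came back: the three stickered jars stand in their colour-matched wells and the mailer lies lengthways on the pad, each about 3 mm off centre; plain red measured unmoved, but plain yellow was hidden under the gripper in the last picture and not re-measured.

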